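# Latch the printing screen into its cradle

## Task

Lock the printing screen into its blue cradle with the steel draw latch: take the wire loop by its round tab, lower its crossbar behind the keeper and draw it under the lip until you feel it pull snug against the hook; only then let go and press the lever's paddle down over centre until it snaps and the latch holds by itself. Feel your way gently: do not force the loop against the keeper or the paddle against its stop, and leave the jar, the squeegee and the ink knife where they are.

Things in the scene. Friction and masses are not known exactly. Their poses are not given: they have to be found in the camera images.
- hinge (a point): Centre of the lever's hinge, 32 mm above the table, at the near end of the fixed blue cradle plate (390 x 300 x 8 mm). Axes are the cradle's: x is the draw direction from hinge to keeper (away from the robot, yawed up to 0.4 rad), y along the hinge axis, z up. Beyond the keeper the screen and its black studs reach no higher than 45 mm.
- lever (a joint): Lever angle (rad). 0: level, pointing from the hinge to the cradle's -x; positive raises the paddle (1.57: upright). Starts about upright; light friction (0.035 N m), stays where it is left. The loop's pin sits on the lever, 25 mm from the hinge. With the loop hooked, dead centre is within 0.1 of 0; beyond it the lever snaps to its stop at -0.19.
- paddle: Origin on the lever's face that looks up when the lever is down, mid width, 75 mm from the hinge, 3 mm off the plane through it. The paddle, a steel plate 34 mm wide and 6 mm thick, covers 38 to 96 mm from the hinge. Pressing down here takes up to about 8 N before dead centre. Axes are the lever's: -x to its tip, z out of this face.
- loop (a joint): Angle of the loop on the lever (rad): the loop's slope above level is joint loop minus joint lever. 0: in line with the lever, beyond the pin. Grows as the loop swings up. The pin is stiff (0.045 N m): the loop stays where it is left, and lifts as the lever is pressed down unless the keeper's lip holds it.
- bail: The loop's wire end, 46 mm wide. Origin: centre of its pull tab, an upright disc 16 mm in diameter, 16 mm thick along y; pinch its two flat faces, it can pivot about y between the fingers as the loop's slope changes. x along the loop away from the pin, z up when level. The crossbar lies 25 mm to -x and 12 mm to -z of the origin.
- crossbar (a point): Centre of the loop's crossbar, a round steel wire 6 mm in diameter, 40 mm long along y, 84 mm from the loop's pin while the spring is slack (1.8 N per mm, stretches up to 17 mm). This is what hooks behind the keeper: down onto the foot beyond the lip, then drawn to -x under the lip, against the upright.
- keeper_mark (a point): Nominal place of the keeper, a dark steel hook on the screen's near rail: point where its upright's bearing face (looks to +x) meets its flat foot, mid width. It is bolted in slots: the real hook stands up to 4 mm off along x and 5 mm off in height, to be found by feel. Axes as the cradle's.
- frame: The fixed screen, aluminium, red mesh, carrying the keeper. Origin on the table below the hinge, axes as the cradle's. Keeper sizes: foot 34 mm wide, reaching 24 mm beyond the upright in +x; upright 24 mm wide, 13 mm tall; its round-nosed lip, 4 mm thick, juts 4 mm to +x at the top, with 9 mm clear height between foot and lip.
- jar_mid (a point): Middle of a loose ink jar, 72 mm in diameter, 75 mm tall, beside the cradle; bystander.
- squeegee_mid (a point): Middle of a loose wooden squeegee, 170 mm long, 77 mm tall, standing on its edge beside the cradle; bystander.
- ink_knife: A loose ink knife (spatula) lying on the table beside the cradle; bystander.

How it is judged:
By the outcome, as a careful person would: the job done as asked, in the order asked, and still so for the second after the job is handed in, with the robot touching nothing.
It also fails if it takes over 64 s, if anything falls off the work surface, if the arm or the gripper's body presses on something with over 40 N, if the wrist force passes 120 N, or if a joint passes its speed limit or range.

## Robot

A 6-joint arm with a two-finger parallel gripper is mounted at the origin on the work surface. World frame = base frame: x ahead of the robot, y to its left, z up, the work surface at z = 0. Lengths are in m, angles in degrees, forces in N, time in s.
With the tool pointing down it reaches from about 0.35 to 0.95 m from the base axis. Payload 17.4 kg.
Tool frame: the origin (TCP) lies between the finger pads; the fingertips stand 22 mm ahead of it and the grasp point (between the pads) lies 3 mm ahead of it (ctrl.finger_overhang is the distance from the TCP to the fingertips, in m); z points along the fingers, y is the line along which they close (so a half turn about z gives the same grasp; the last joint's range is limited). The gripper opens to 93 mm and grips with 3 to 60 N. Pads are 15 mm wide; open, the fingers measure 128 mm over their backs; the gripper's body (75 mm by 188 mm) begins 65 mm behind the grasp point.
Start: joints at [-73.843, 6.646, 82.598, -0, 90.757, -2.166], TCP at [0.212, -0.641, 0.241] pointing down, gripper open.
Joint ranges: [-162.19, 162.19], [-47.58, 125.68], [4.15, 143.07], [-65.23, 245.23], [0.69, 171.88], [-170.13, 170.13]. Speed limits (degrees/s): [108.29, 108.29, 127.2, 180, 180, 180].

## Interface

Orientations are given as [roll, pitch, yaw] about the fixed x, y, z axes, in that order (R = Rz(yaw) Ry(pitch) Rx(roll)).
In Python, from cell import ctrl, imaging, job gives the robot as it stands. The module is installed in compiled form; this text tells all that it offers.
- The arm moves only by the tool apply_moves, never from a script. Its argument "motion" is a list of rows, each an object with "offset": the shift along the world's x, y, z in mm, a list of three; "angular": the turn, a rotation vector about the world's x, y, z in rad, a list of three; "hand": the opening, from 0 (shut) to 1 (fully open). In form: [{"offset": [tx, ty, tz], "angular": [wx, wy, wz], "hand": hand}, ...]. A call has 1 to 20 rows; each row shifts and turns the commanded pose from where the row before left it; what a row does not reach is not made up. A row lasts 1/12 s, in which the tool goes at most 41.7 mm and 7.16 degrees, less where a joint would pass 70% of its speed; a pose out of reach is approached as far as the arm can. A call with a gripper value outside its range is refused whole. The fingers move at their own pace and stop on an object; "newtons" is the grip in N (left out, the last holds). Time passes only in rows, so rows that do not move let the fingers close. It gives the time, the measured TCP pose, the force, the opening and the grip force at its end, in the units of the state.
- ctrl.get_obs(): the state, without advancing time (a new reading comes with each control period).
- imaging.snapshot(name): name is "side" or "top"; returns the picture (384x512x3 uint8, red, green, blue); there is no depth.
- imaging.camera_model(name): a dict with "camera_matrix" (3x3 intrinsics, pixels), "R" (3x3) and "t" (3): a world point X has camera coordinates R X + t. Camera axes: x right, y down, z forward; pixel columns grow to the right and rows downward; lengths in m; the calibration is good to about 2 mm. A picture is of the moment at which its call begins. camera_model takes no time and is no camera call.
- job.finish_job(): hands the job in; it is judged then, once.
The state is a dict: "t": time; "joints": joint angles; "joint_vel": joint speeds; "joint_torque": joint torques, N m; "position": TCP position; "ee_rot": TCP orientation; "wrist_force": force on the tool from outside, world axes, zero at the start; "moment": the same for the moment, N m; "opening": finger opening in m; "finger_force": force on a finger pad.
Only numpy, scipy, OpenCV 4.12 (cv2) and the standard library are available. Lean on these libraries where they do the work, as an engineer would, in place of code of your own. Each camera call takes 0.05 s, during which the arm holds its last target. There are 200 camera calls.

## Working session

There is one attempt and no reset: what is moved stays moved. The work goes in short steps, Python scripts to look and compute and a tool call to move; the robot and the scene stay as the last step left them, time stands still between calls to the robot, and variables do not carry over. Pictures are saved under pics/ and viewed, at most 10 in all, crops included, and the job is handed in when it is done.

Besides the shell and the picture viewer there is one more tool, called by a JSON object that holds its "method" and its "body". apply_moves: Moves the arm, as the interface text tells. Its arguments: {"type":"object","properties":{"motion":{"type":"array"},"newtons":{"type":"number"}},"required":["motion"]}

```bash
mkdir -p pics; python3 - <<'E'
from cell import ctrl, imaging
import cv2,numpy as np
for n in("side","top"):
    im=imaging.snapshot(n); cv2.imwrite(f"pics/{n}0.png",im[:,:,::-1])
    m=imaging.camera_model(n); R=np.array(m["R"]);print(n,m["camera_matrix"],-R.T@np.array(m["t"]),R[2])
a=cv2.imread("pics/side0.png");b=cv2.imread("pics/top0.png")
print(ctrl.get_obs())
E
```

```text
side [[425.49956471   0.         252.25628822]
 [  0.         425.49956471 185.58503072]
 [  0.           0.           1.        ]] [0.44238573 0.9244227  0.77379407] [ 0.18356403 -0.7331465  -0.65482857]
top [[412.75193419   0.         258.4232328 ]
 [  0.         412.75193419 185.78840871]
 [  0.           0.           1.        ]] [0.49666762 0.11896138 1.0699527 ] [ 0.11459629  0.01991288 -0.99321255]
{'t': 0.1, 'joints': array([-7.38444509e+01,  6.67054855e+00,  8.26313963e+01, -7.13242394e-05,
        9.07553193e+01, -2.16587664e+00]), 'joint_vel': array([ 0.02373731, -0.03538532, -0.03432235,  0.02145373, -0.05195919,
       -0.07422338]), 'joint_torque': array([ 4.77084614e-03, -7.22891235e+01, -6.23863649e+01,  7.83037185e-02,
        2.27858213e-02, -3.38936388e-05]), 'position': array([ 0.21213185, -0.64063838,  0.23999439]), 'ee_rot': array([-1.79942774e+02, -2.09289539e-03,  1.83214238e+01]), 'wrist_force': array([ 0.06315619, -0.05126696,  0.76711714]), 'moment': array([-0.00795094,  0.03167272,  0.05980031]), 'finger_force': 0.0, 'opening': 0.09276670641071744}
```

View pics/side0.png

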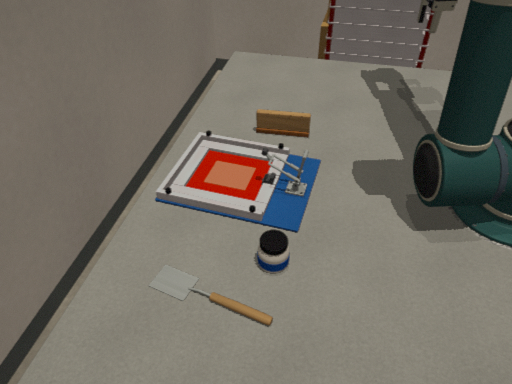

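View pics/top0.png

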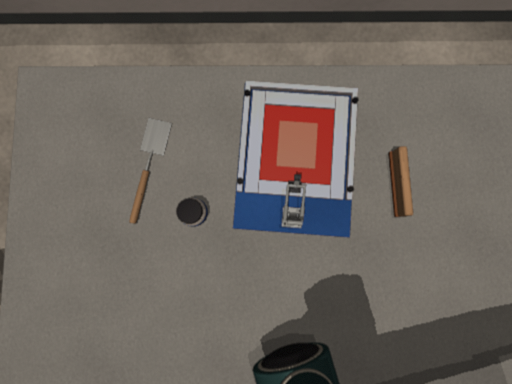

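The side view shows the cradle around (240,180) with the latch near (290,180). The top view shows the latch at (294,200), with the jar at (191,211), the squeegee at (400,180) and the knife at (148,170). Next I'll enlarge both latch areas.

```bash
python3 - <<'E'
import cv2,numpy as np
a=cv2.imread("pics/side0.png")[140:205,250:325];b=cv2.imread("pics/top0.png")[165:240,260:330]
a=cv2.resize(a,(400*75//65*65//65 if 0 else 400,347),interpolation=cv2.INTER_CUBIC)
a=cv2.resize(cv2.imread("pics/side0.png")[145:200,255:315],(400*60//60,367),interpolation=cv2.INTER_CUBIC)
b=cv2.resize(cv2.imread("pics/top0.png")[165:235,265:325],(400,467),interpolation=cv2.INTER_CUBIC)
c=np.zeros((467,800,3),np.uint8);c[:367,:400]=a;c[:,400:]=b
cv2.imwrite("pics/crop0.png",c)
E
```

```text
(no output)
```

View pics/crop0.png

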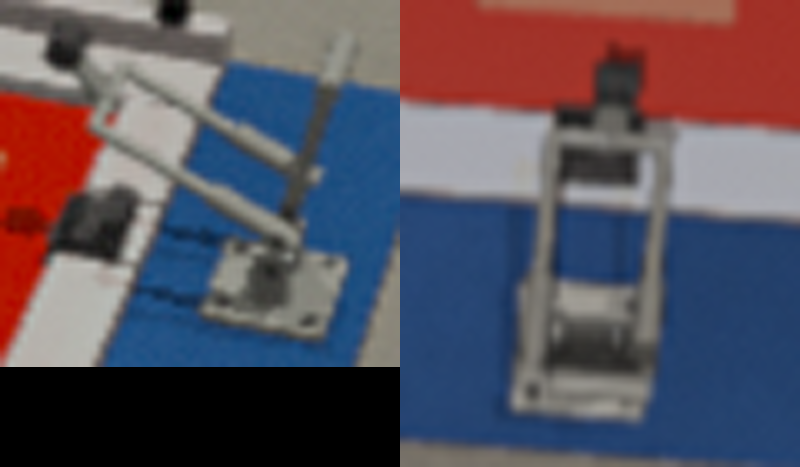

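The crop shows the loop raised with its dark tab at side px (265.2,152.1) and top px (297.7,176.7). The keeper is at side (269,178) and top (295,188). The lever is upright with its tip at side (306.4,151), and the base plate is at side (296,188).

```bash
cat > h.py <<'E'
import numpy as np,cv2
from cell import ctrl,imaging
def ray(n,p):
    m=imaging.camera_model(n);R=np.array(m["R"]);t=np.array(m["t"])
    d=R.T@np.linalg.inv(m["camera_matrix"])@np.array([p[0],p[1],1.]);return -R.T@t,d/np.linalg.norm(d)
def plane(n,p,z):
    c,d=ray(n,p);return c+d*(z-c[2])/d[2]
def tri(ps,pt):
    A=np.zeros((3,3));b=np.zeros(3);rs=[ray("side",ps),ray("top",pt)]
    for c,d in rs:
        M=np.eye(3)-np.outer(d,d);A+=M;b+=M@c
    X=np.linalg.solve(A,b);return X,[round(1e3*np.linalg.norm((np.eye(3)-np.outer(d,d))@(X-c)),1) for c,d in rs]
def proj(n,X):
    m=imaging.camera_model(n);q=m["camera_matrix"]@(np.array(m["R"])@X+np.array(m["t"]));return q[:2]/q[2]
E
python3 - <<'E'
from h import *
np.set_printoptions(precision=4,suppress=True)
b=cv2.imread("pics/top0.png");hsv=cv2.cvtColor(b,cv2.COLOR_BGR2HSV)
m=cv2.inRange(hsv,(100,120,60),(125,255,255));m[:,:225]=0;m[:,365:]=0
pts=[]
for u in range(242,346): 
    v=np.where(m[:,u])[0]
    if len(v):pts.append(plane("top",(u,v.max()+.5),.008)[:2])
pts=np.array(pts,np.float32);l=cv2.fitLine(pts,cv2.DIST_HUBER,0,.01,.01).ravel();d=l[:2]*np.sign(l[1])
print("yaw near edge",np.arctan2(-d[0],d[1]),pts[0],pts[-1])
m2=cv2.inRange(hsv,(0,150,90),(8,255,255))|cv2.inRange(hsv,(172,150,90),(180,255,255))
m2[:,:255]=0;m2[:,340:]=0
r=cv2.minAreaRect(cv2.findNonZero(m2));print("red",r)
bx=cv2.boxPoints(r);print([plane("top",p,.03)[:2] for p in bx])
print("tab",tri((265.2,152.05),(297.7,176.7)))
print("keeper",tri((269.2,178.3),(294.6,188.2)))
print("hinge top",plane("top",(295,216.7),.032),"side",plane("side",(295.2,187.5),.032))
print("crossbar L/R side",tri((268.8,163),(288.4,184.6)),tri((273.0,155.5),(305.2,185)))
print("levertip",tri((306.4,151),(294.3,225)))
E
```

```text
yaw near edge -0.07091661 [0.5089 0.1818] [ 0.4899 -0.0807]
red ((296.8916015625, 144.1260986328125), (70.31059265136719, 74.9004135131836), 3.814074993133545)
[array([0.6336, 0.1376]), array([0.8293, 0.1256]), array([ 0.8166, -0.0556]), array([ 0.6221, -0.0399])]
tab (array([0.6275, 0.0463, 0.1123]), [np.float64(1.3), np.float64(1.3)])
keeper (array([0.6124, 0.0481, 0.0267]), [np.float64(1.3), np.float64(1.3)])
hinge top [0.5387 0.0477 0.032 ] side [0.5378 0.0762 0.032 ]
crossbar L/R side (array([0.6121, 0.0672, 0.0945]), [np.float64(0.2), np.float64(0.2)]) (array([0.6104, 0.0268, 0.0897]), [np.float64(1.5), np.float64(1.5)])
levertip (array([0.5172, 0.057 , 0.1407]), [np.float64(1.5), np.float64(1.5)])
```

{"method": "apply_moves", "body": {"motion": [{"offset": [20, 33, 0], "angular": [0, 0, -0.0195], "hand": 0.45}, {"offset": [20, 33, 0], "angular": [0, 0, -0.0195], "hand": 0.45}, {"offset": [20, 33, 0], "angular": [0, 0, -0.0195], "hand": 0.45}, {"offset": [20, 33, 0], "angular": [0, 0, -0.0195], "hand": 0.45}, {"offset": [20, 33, 0], "angular": [0, 0, -0.0195], "hand": 0.45}, {"offset": [20, 33, 0], "angular": [0, 0, -0.0195], "hand": 0.45}, {"offset": [20, 33, 0], "angular": [0, 0, -0.0195], "hand": 0.45}, {"offset": [20, 33, 0], "angular": [0, 0, -0.0195], "hand": 0.45}, {"offset": [20, 33, 0], "angular": [0, 0, -0.0195], "hand": 0.45}, {"offset": [20, 33, 0], "angular": [0, 0, -0.0195], "hand": 0.45}, {"offset": [20, 33, 0], "angular": [0, 0, -0.0195], "hand": 0.45}, {"offset": [20, 33, 0], "angular": [0, 0, -0.0195], "hand": 0.45}, {"offset": [20, 33, 0], "angular": [0, 0, -0.0195], "hand": 0.45}, {"offset": [20, 33, 0], "angular": [0, 0, -0.0195], "hand": 0.45}, {"offset": [20, 33, 0], "angular": [0, 0, -0.0195], "hand": 0.45}, {"offset": [20, 33, 0], "angular": [0, 0, -0.0195], "hand": 0.45}, {"offset": [20, 33, 0], "angular": [0, 0, -0.0195], "hand": 0.45}, {"offset": [20, 33, 0], "angular": [0, 0, -0.0195], "hand": 0.45}, {"offset": [20, 33, 0], "angular": [0, 0, -0.0195], "hand": 0.45}, {"offset": [20, 33, 0], "angular": [0, 0, -0.0195], "hand": 0.45}]}}

```text
t: 1.77
position: [0.6127, 0.0212, 0.2404]
ee_rot: [180.0, 0.0, -4.1]
wrist_force: [-0.8, -1.1, 0.4]
opening: 0.0418
finger_force: 0.0
```

```bash
python3 - <<'E'
from h import *
a=cv2.imread("pics/side0.png")[145:195,258:312];b=cv2.imread("pics/top0.png")[170:230,275:315]
a=cv2.resize(a,None,fx=8,fy=8,interpolation=cv2.INTER_NEAREST);b=cv2.resize(b,None,fx=8,fy=8,interpolation=cv2.INTER_NEAREST)
c=np.zeros((480,432+8+320,3),np.uint8);c[:400,:432]=a;c[:,440:]=b
# mark a few candidate projections
for i in range(0,480,80):cv2.putText(c,str(170+i//8),(440,i+10),0,.35,(0,255,255));cv2.putText(c,str(145+i//8),(0,i+10),0,.35,(0,255,255))
cv2.imwrite("pics/crop1.png",c)
o=ctrl.get_obs();print(o["position"],o["ee_rot"],o["opening"],o["t"])
E
```

```text
[0.61274362 0.02120622 0.24038334] [ 1.79998298e+02  1.62420279e-02 -4.06470481e+00] 0.04179799640630415 1.7667
```

View pics/crop1.png

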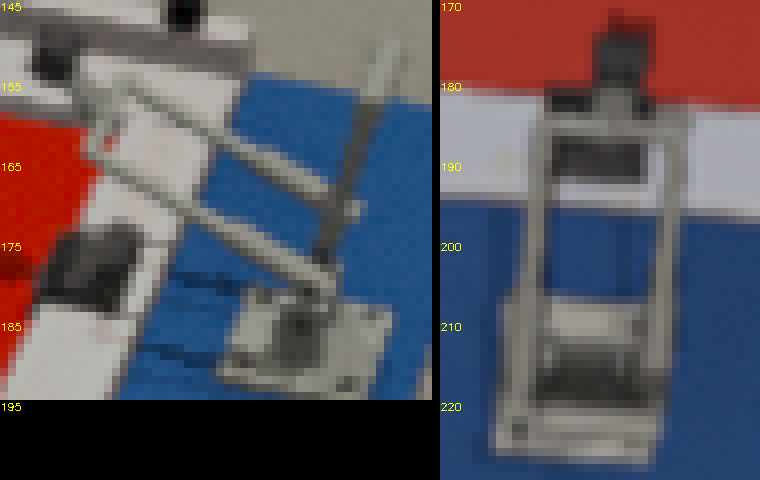

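The crop shows the tab at top (297.9,177.5) and side (264.9,151.9). The keeper foot's far edge is at top row 181, centre column 294.4, with its near end at row 192.8.

```bash
python3 - <<'E'
from h import *
np.set_printoptions(precision=4,suppress=True)
print("tab",tri((264.9,151.9),(297.9,177.5)))
for z in(.03,.035,.04):print(z,"foot far",plane("top",(294.6,181),z),"near",plane("top",(294.2,192.6),z+.013), "side far top corner",plane("side",(265.7,173.7),z),"far nearcorner",plane("side",(262.7,182.3),z),"rail near edge side",plane("side",(258+125/8,145+360/8),z),'top',plane("top",(294.4,194.5),z))
c=[.532,.053,.032]
for ex in((.532,.053),):
  e=np.array([.9975,-.0709,0]);n=np.array([.0709,.9975,0]);p0=np.array([.6275,.0463,.11])
  for nm,px in(("tip",(306.1,150.6)),("tab",(264.9,151.9)),("pivot",(297.5,180))):
    o,d=ray("side",px);X=o+d*(n@(p0-o))/(n@d);print(nm,X)
print(tri((306.1,150.6),(294.1,224)))
E
```

```text
tab (array([0.627 , 0.046 , 0.1124]), [np.float64(0.1), np.float64(0.1)])
0.03 foot far [0.6291 0.0481 0.03  ] near [0.5983 0.0501 0.043 ] side far top corner [0.6265 0.0348 0.03  ] far nearcorner [0.6266 0.0723 0.03  ] rail near edge side [0.5918 0.0964 0.03  ] top [0.5947 0.0488 0.03  ]
0.035 foot far [0.6285 0.0485 0.035 ] near [0.5978 0.0505 0.048 ] side far top corner [0.6252 0.0408 0.035 ] far nearcorner [0.6254 0.078  0.035 ] rail near edge side [0.5908 0.102  0.035 ] top [0.5943 0.0491 0.035 ]
0.04 foot far [0.6278 0.0488 0.04  ] near [0.5973 0.0508 0.053 ] side far top corner [0.624  0.0467 0.04  ] far nearcorner [0.6242 0.0837 0.04  ] rail near edge side [0.5898 0.1075 0.04  ] top [0.5938 0.0495 0.04  ]
tip [0.5198 0.054  0.1396]
tab [0.627  0.0463 0.1127]
pivot [0.5358 0.0528 0.0391]
(array([0.5187, 0.0574, 0.1421]), [np.float64(0.8), np.float64(0.8)])
```

{"method": "apply_moves", "body": {"motion": [{"offset": [7, 12, 0], "angular": [0, 0, 0], "hand": 0.45}, {"offset": [7, 13, -10], "angular": [0, 0, 0], "hand": 0.45}, {"offset": [0, 0, -25], "angular": [0, 0, 0], "hand": 0.45}, {"offset": [0, 0, -25], "angular": [0, 0, 0], "hand": 0.45}, {"offset": [0, 0, -25], "angular": [0, 0, 0], "hand": 0.45}, {"offset": [0, 0, -18], "angular": [0, 0, 0], "hand": 0.45}, {"offset": [0, 0, -14], "angular": [0, 0, 0], "hand": 0.45}, {"offset": [0, 0, 0], "angular": [0, 0, 0], "hand": 0.45}, {"offset": [0, 0, 0], "angular": [0, 0, 0], "hand": 0.45}], "newtons": 6}}

```text
t: 2.52
position: [0.626, 0.0438, 0.1234]
ee_rot: [180.0, 0.0, -4.0]
wrist_force: [-0.3, -0.5, 0.9]
opening: 0.0418
finger_force: 0.0
```

```bash
python3 - <<'E'
from h import *
im=imaging.snapshot("side")[:,:,::-1];cv2.imwrite("pics/side1.png",im)
cv2.imwrite("pics/side1c.png",cv2.resize(im[100:205,225:345],None,fx=5,fy=5,interpolation=cv2.INTER_CUBIC))
E
```

```text
(no output)
```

View pics/side1c.png

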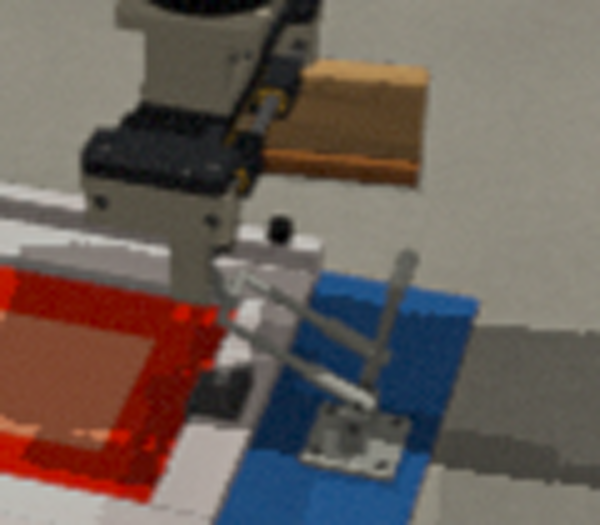

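The near finger, with its tip at side px (264,160), covers the tab and the loop hasn't been disturbed. I'll close gently.

{"method": "apply_moves", "body": {"motion": [{"offset": [1, 2, 0], "angular": [0, 0, 0], "hand": 0.3}, {"offset": [0, 0, 0], "angular": [0, 0, 0], "hand": 0.2}, {"offset": [0, 0, 0], "angular": [0, 0, 0], "hand": 0.1}, {"offset": [0, 0, 0], "angular": [0, 0, 0], "hand": 0.1}, {"offset": [0, 0, 0], "angular": [0, 0, 0], "hand": 0.1}, {"offset": [0, 0, 0], "angular": [0, 0, 0], "hand": 0.1}, {"offset": [0, 0, 0], "angular": [0, 0, 0], "hand": 0.1}, {"offset": [0, 0, 0], "angular": [0, 0, 0], "hand": 0.1}], "newtons": 8}}

```text
t: 3.23
position: [0.6274, 0.0464, 0.124]
ee_rot: [-180.0, -0.0, -4.0]
wrist_force: [2.1, 4.5, 2.7]
opening: 0.0158
finger_force: 8.0
```

{"method": "apply_moves", "body": {"motion": [{"offset": [0, 0, 0], "angular": [0, 0, 0], "hand": 0.25}, {"offset": [0, 0.5, 2], "angular": [0, 0, 0], "hand": 0.25}, {"offset": [0, 0.5, 2], "angular": [0, 0, 0], "hand": 0.25}, {"offset": [0, 0, 0], "angular": [0, 0, 0], "hand": 0.1}, {"offset": [0, 0, 0], "angular": [0, 0, 0], "hand": 0.1}, {"offset": [0, 0, 0], "angular": [0, 0, 0], "hand": 0.1}, {"offset": [0, 0, 0], "angular": [0, 0, 0], "hand": 0.1}], "newtons": 8}}

```text
t: 3.82
position: [0.6273, 0.0473, 0.1277]
ee_rot: [-180.0, -0.0, -4.0]
wrist_force: [0.6, 1.1, 0.4]
opening: 0.016
finger_force: 8.0
```

{"method": "apply_moves", "body": {"motion": [{"offset": [3, -0.2, -6], "angular": [0, 0, 0], "hand": 0.1}, {"offset": [2.8, -0.2, -6], "angular": [0, 0, 0], "hand": 0.1}, {"offset": [2, -0.1, -5], "angular": [0, 0, 0], "hand": 0.1}, {"offset": [1.8, -0.1, -5], "angular": [0, 0, 0], "hand": 0.1}, {"offset": [1.4, -0.1, -5], "angular": [0, 0, 0], "hand": 0.1}, {"offset": [1.3, -0.1, -5], "angular": [0, 0, 0], "hand": 0.1}, {"offset": [0.8, -0.1, -5], "angular": [0, 0, 0], "hand": 0.1}, {"offset": [0.8, -0.1, -5], "angular": [0, 0, 0], "hand": 0.1}, {"offset": [0, 0, 0], "angular": [0, 0, 0], "hand": 0.1}]}}

```text
t: 4.57
position: [0.6408, 0.0462, 0.0843]
ee_rot: [180.0, 0.1, -4.0]
wrist_force: [0.3, 1.7, -0.2]
opening: 0.0159
finger_force: 8.0
```

```bash
python3 - <<'E'
from h import *
im=imaging.snapshot("side")[:,:,::-1];cv2.imwrite("pics/side2.png",im)
cv2.imwrite("pics/side2c.png",cv2.resize(im[130:200,245:325],None,fx=8,fy=8,interpolation=cv2.INTER_CUBIC))
E
```

```text
(no output)
```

View pics/side2c.png

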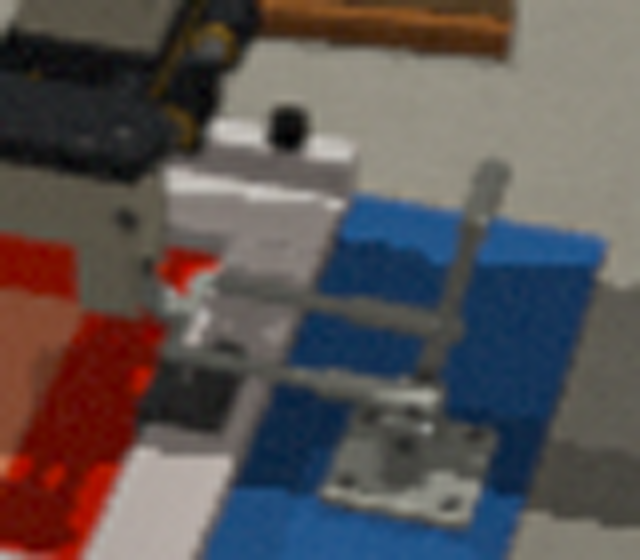

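The loop is now near level, with the crossbar at side px (267,168) above and beyond the keeper at (268,179), and the lever unchanged. I'll lower it slightly outward.

{"method": "apply_moves", "body": {"motion": [{"offset": [1, -0.1, -2.5], "angular": [0, 0, 0], "hand": 0.1}, {"offset": [1, -0.1, -2.5], "angular": [0, 0, 0], "hand": 0.1}, {"offset": [1, -0.1, -2.5], "angular": [0, 0, 0], "hand": 0.1}, {"offset": [0, 0, -2.5], "angular": [0, 0, 0], "hand": 0.1}, {"offset": [0, 0, -2], "angular": [0, 0, 0], "hand": 0.1}, {"offset": [0, 0, -2], "angular": [0, 0, 0], "hand": 0.1}, {"offset": [0, 0, 0], "angular": [0, 0, 0], "hand": 0.1}]}}

```text
t: 5.2
position: [0.6442, 0.0459, 0.0713]
ee_rot: [180.0, -0.0, -4.0]
wrist_force: [0.9, 2.0, -0.9]
opening: 0.0162
finger_force: 8.0
```

{"method": "apply_moves", "body": {"motion": [{"offset": [0, 0, -1.5], "angular": [0, 0, 0], "hand": 0.1}, {"offset": [0, 0, -1.5], "angular": [0, 0, 0], "hand": 0.1}, {"offset": [0, 0, 0], "angular": [0, 0, 0], "hand": 0.1}]}}

```text
t: 5.45
position: [0.6441, 0.0459, 0.0685]
ee_rot: [-180.0, -0.0, -4.0]
wrist_force: [2.1, 3.2, -0.2]
opening: 0.0158
finger_force: 8.0
```

{"method": "apply_moves", "body": {"motion": [{"offset": [0, 0, -1], "angular": [0, 0, 0], "hand": 0.1}, {"offset": [0, 0, -1], "angular": [0, 0, 0], "hand": 0.1}, {"offset": [0, 0, 0], "angular": [0, 0, 0], "hand": 0.1}]}}

```text
t: 5.7
position: [0.6441, 0.0459, 0.0665]
ee_rot: [180.0, -0.0, -4.0]
wrist_force: [1.4, 2.4, -0.5]
opening: 0.0161
finger_force: 8.0
```

{"method": "apply_moves", "body": {"motion": [{"offset": [0, 0, -1], "angular": [0, 0, 0], "hand": 0.1}, {"offset": [0, 0, -1], "angular": [0, 0, 0], "hand": 0.1}, {"offset": [0, 0, 0], "angular": [0, 0, 0], "hand": 0.1}]}}

```text
t: 5.95
position: [0.644, 0.0459, 0.0644]
ee_rot: [180.0, 0.0, -4.0]
wrist_force: [0.9, 2.1, 0.9]
opening: 0.016
finger_force: 8.0
```

{"method": "apply_moves", "body": {"motion": [{"offset": [0, 0, -1], "angular": [0, 0, 0], "hand": 0.1}, {"offset": [0, 0, -1], "angular": [0, 0, 0], "hand": 0.1}, {"offset": [0, 0, 0], "angular": [0, 0, 0], "hand": 0.1}]}}

```text
t: 6.2
position: [0.644, 0.0459, 0.0624]
ee_rot: [180.0, 0.0, -4.0]
wrist_force: [0.0, 1.3, 0.4]
opening: 0.0158
finger_force: 8.0
```

{"method": "apply_moves", "body": {"motion": [{"offset": [0, 0, -1], "angular": [0, 0, 0], "hand": 0.1}, {"offset": [0, 0, -1], "angular": [0, 0, 0], "hand": 0.1}, {"offset": [0, 0, 0], "angular": [0, 0, 0], "hand": 0.1}]}}

```text
t: 6.45
position: [0.6441, 0.0459, 0.0604]
ee_rot: [180.0, 0.0, -4.0]
wrist_force: [0.7, 1.7, -0.3]
opening: 0.0159
finger_force: 8.0
```

{"method": "apply_moves", "body": {"motion": [{"offset": [0, 0, -1], "angular": [0, 0, 0], "hand": 0.1}, {"offset": [0, 0, 0], "angular": [0, 0, 0], "hand": 0.1}]}}

```text
t: 6.62
position: [0.6441, 0.0459, 0.0595]
ee_rot: [180.0, -0.0, -4.0]
wrist_force: [0.8, 2.3, -0.3]
opening: 0.0159
finger_force: 8.0
```

{"method": "apply_moves", "body": {"motion": [{"offset": [0, 0, -1], "angular": [0, 0, 0], "hand": 0.1}, {"offset": [0, 0, 0], "angular": [0, 0, 0], "hand": 0.1}]}}

```text
t: 6.78
position: [0.6441, 0.0459, 0.0585]
ee_rot: [180.0, 0.0, -4.0]
wrist_force: [2.0, 2.0, 0.4]
opening: 0.0159
finger_force: 8.0
```

{"method": "apply_moves", "body": {"motion": [{"offset": [0, 0, -1], "angular": [0, 0, 0], "hand": 0.1}, {"offset": [0, 0, 0], "angular": [0, 0, 0], "hand": 0.1}]}}

```text
t: 6.95
position: [0.6441, 0.0459, 0.0575]
ee_rot: [180.0, -0.0, -4.0]
wrist_force: [1.7, 2.0, 0.1]
opening: 0.016
finger_force: 8.0
```

{"method": "apply_moves", "body": {"motion": [{"offset": [0, 0, -1], "angular": [0, 0, 0], "hand": 0.1}, {"offset": [0, 0, 0], "angular": [0, 0, 0], "hand": 0.1}]}}

```text
t: 7.12
position: [0.6441, 0.0459, 0.0565]
ee_rot: [-180.0, 0.0, -4.0]
wrist_force: [2.7, 1.1, 0.6]
opening: 0.016
finger_force: 8.0
```

{"method": "apply_moves", "body": {"motion": [{"offset": [0, 0, -1], "angular": [0, 0, 0], "hand": 0.1}, {"offset": [0, 0, 0], "angular": [0, 0, 0], "hand": 0.1}]}}

```text
t: 7.28
position: [0.6441, 0.0459, 0.0555]
ee_rot: [180.0, 0.0, -4.0]
wrist_force: [2.5, 1.8, -0.0]
opening: 0.0159
finger_force: 8.0
```

```bash
python3 - <<'E'
from h import *
im=imaging.snapshot("side")[:,:,::-1];cv2.imwrite("pics/side3.png",im)
cv2.imwrite("pics/side3c.png",cv2.resize(im[145:200,245:315],None,fx=10,fy=10,interpolation=cv2.INTER_CUBIC))
E
```

```text
(no output)
```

View pics/side3c.png

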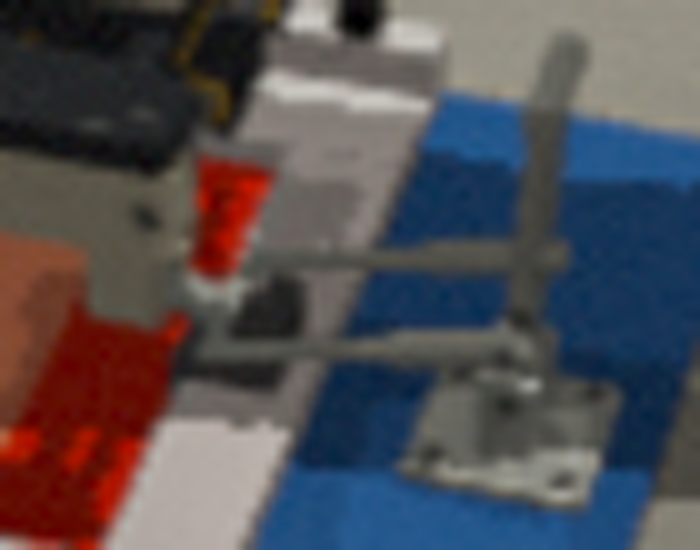

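The crossbar runs from about (269,171) to (264,180), just beyond the keeper's upright at (272,177) and slightly above the foot. I'll keep lowering it.

{"method": "apply_moves", "body": {"motion": [{"offset": [0, 0, -1], "angular": [0, 0, 0], "hand": 0.1}, {"offset": [0, 0, 0], "angular": [0, 0, 0], "hand": 0.1}]}}

```text
t: 7.5
position: [0.6441, 0.0459, 0.0545]
ee_rot: [-180.0, 0.0, -4.0]
wrist_force: [1.4, 2.5, 0.8]
opening: 0.016
finger_force: 8.0
```

{"method": "apply_moves", "body": {"motion": [{"offset": [0, 0, -1], "angular": [0, 0, 0], "hand": 0.1}, {"offset": [0, 0, 0], "angular": [0, 0, 0], "hand": 0.1}]}}

```text
t: 7.67
position: [0.6441, 0.0459, 0.0535]
ee_rot: [-180.0, 0.0, -4.0]
wrist_force: [0.1, 2.1, -0.4]
opening: 0.0161
finger_force: 8.0
```

{"method": "apply_moves", "body": {"motion": [{"offset": [0, 0, -1], "angular": [0, 0, 0], "hand": 0.1}, {"offset": [0, 0, 0], "angular": [0, 0, 0], "hand": 0.1}]}}

```text
t: 7.83
position: [0.6441, 0.0459, 0.0525]
ee_rot: [-180.0, 0.0, -4.0]
wrist_force: [1.1, 1.8, -0.2]
opening: 0.0163
finger_force: 8.0
```

{"method": "apply_moves", "body": {"motion": [{"offset": [0, 0, -1], "angular": [0, 0, 0], "hand": 0.1}, {"offset": [0, 0, 0], "angular": [0, 0, 0], "hand": 0.1}]}}

```text
t: 8.0
position: [0.6441, 0.0459, 0.0515]
ee_rot: [180.0, 0.0, -4.0]
wrist_force: [0.8, 1.7, 0.5]
opening: 0.016
finger_force: 8.0
```

{"method": "apply_moves", "body": {"motion": [{"offset": [0, 0, -1], "angular": [0, 0, 0], "hand": 0.1}, {"offset": [0, 0, 0], "angular": [0, 0, 0], "hand": 0.1}]}}

```text
t: 8.17
position: [0.6441, 0.0459, 0.0505]
ee_rot: [-180.0, 0.0, -4.0]
wrist_force: [1.3, 2.9, 0.6]
opening: 0.0162
finger_force: 8.0
```

{"method": "apply_moves", "body": {"motion": [{"offset": [0, 0, -0.7], "angular": [0, 0, 0], "hand": 0.1}, {"offset": [0, 0, 0], "angular": [0, 0, 0], "hand": 0.1}]}}

```text
t: 8.33
position: [0.6441, 0.0459, 0.0498]
ee_rot: [-180.0, 0.0, -4.0]
wrist_force: [1.1, 2.1, -0.5]
opening: 0.016
finger_force: 8.0
```

{"method": "apply_moves", "body": {"motion": [{"offset": [0, 0, -0.7], "angular": [0, 0, 0], "hand": 0.1}, {"offset": [0, 0, 0], "angular": [0, 0, 0], "hand": 0.1}]}}

```text
t: 8.5
position: [0.6441, 0.0459, 0.0491]
ee_rot: [-180.0, 0.0, -4.0]
wrist_force: [1.5, 1.6, -0.4]
opening: 0.0157
finger_force: 8.0
```

{"method": "apply_moves", "body": {"motion": [{"offset": [0, 0, -0.7], "angular": [0, 0, 0], "hand": 0.1}, {"offset": [0, 0, 0], "angular": [0, 0, 0], "hand": 0.1}]}}

```text
t: 8.67
position: [0.644, 0.0459, 0.0484]
ee_rot: [180.0, 0.0, -4.0]
wrist_force: [0.8, 1.8, 0.3]
opening: 0.0156
finger_force: 8.0
```

{"method": "apply_moves", "body": {"motion": [{"offset": [0, 0, -0.7], "angular": [0, 0, 0], "hand": 0.1}, {"offset": [0, 0, 0], "angular": [0, 0, 0], "hand": 0.1}]}}

```text
t: 8.83
position: [0.6441, 0.0459, 0.0477]
ee_rot: [180.0, 0.0, -4.0]
wrist_force: [0.9, 1.9, 0.6]
opening: 0.0158
finger_force: 8.0
```

```bash
python3 - <<'E'
from h import *
np.set_printoptions(precision=4,suppress=True)
n=np.array([.0709,.9975,0]);p0=np.array([.6275,.0463,.0])
def lat(px,w):
    o,d=ray("side",px);return o+d*(n@p0+w-n@o)/(n@d)
print("crossbar near end s3",lat((264.3,179.5),.0215),"far end",lat((269.3,170.8),-.0215))
for w in (.017,.012):print("keeper lower-left corner",w,lat((262.8,182.5),w),"lower right", lat((272.6,183.5),w),"upright top right near",lat((275,176),w))
im=imaging.snapshot("side")[:,:,::-1];cv2.imwrite("pics/side4.png",im)
cv2.imwrite("pics/side4c.png",cv2.resize(im[162:192,252:292],None,fx=18,fy=18,interpolation=cv2.INTER_CUBIC))
E
```

```text
crossbar near end s3 [0.6232 0.0682 0.0371] far end [0.6184 0.0254 0.0343]
keeper lower-left corner 0.017 [0.6283 0.0633 0.0215] lower right [0.6008 0.0652 0.0248] upright top right near [0.5948 0.0657 0.0525]
keeper lower-left corner 0.012 [0.6294 0.0582 0.017 ] lower right [0.6017 0.0602 0.0204] upright top right near [0.5957 0.0606 0.0483]
```

View pics/side4c.png

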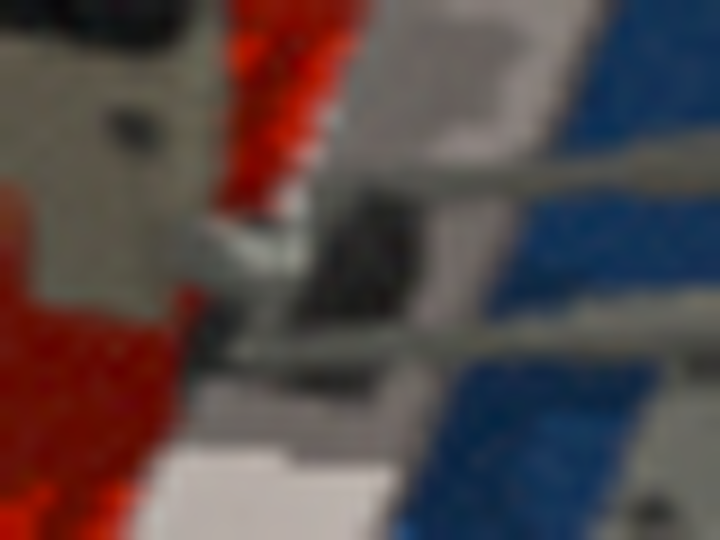

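The crossbar now lies over the foot, which shows as a dark sliver beyond it at about (263.7,181). The crossbar's near end is at (266,181), close to contact.

{"method": "apply_moves", "body": {"motion": [{"offset": [0, 0, -0.7], "angular": [0, 0, 0], "hand": 0.1}, {"offset": [0, 0, 0], "angular": [0, 0, 0], "hand": 0.1}]}}

```text
t: 9.05
position: [0.6441, 0.0459, 0.0472]
ee_rot: [-180.0, -0.0, -4.0]
wrist_force: [0.3, 1.6, 2.4]
opening: 0.016
finger_force: 8.0
```

{"method": "apply_moves", "body": {"motion": [{"offset": [0, 0, -0.7], "angular": [0, 0, 0], "hand": 0.1}, {"offset": [0, 0, 0], "angular": [0, 0, 0], "hand": 0.1}]}}

```text
t: 9.22
position: [0.6442, 0.0459, 0.0469]
ee_rot: [-180.0, -0.0, -4.0]
wrist_force: [-1.4, 1.9, 5.8]
opening: 0.0158
finger_force: 8.0
```

{"method": "apply_moves", "body": {"motion": [{"offset": [0, 0, -0.7], "angular": [0, 0, 0], "hand": 0.1}, {"offset": [0, 0, 0], "angular": [0, 0, 0], "hand": 0.1}]}}

```text
t: 9.38
position: [0.6443, 0.0459, 0.0465]
ee_rot: [-180.0, -0.0, -4.0]
wrist_force: [-3.2, 2.0, 8.6]
opening: 0.016
finger_force: 8.0
```

{"method": "apply_moves", "body": {"motion": [{"offset": [0, 0, 1.5], "angular": [0, 0, 0], "hand": 0.1}, {"offset": [0, 0, 1.1], "angular": [0, 0, 0], "hand": 0.1}, {"offset": [-1, 0.1, 0.1], "angular": [0, 0, 0], "hand": 0.1}, {"offset": [-1, 0.1, 0.1], "angular": [0, 0, 0], "hand": 0.1}, {"offset": [0, 0, 0], "angular": [0, 0, 0], "hand": 0.1}]}}

```text
t: 9.8
position: [0.642, 0.0461, 0.0485]
ee_rot: [180.0, -0.0, -4.0]
wrist_force: [2.9, 1.9, -1.3]
opening: 0.016
finger_force: 8.0
```

{"method": "apply_moves", "body": {"motion": [{"offset": [-1, 0.1, 0.1], "angular": [0, 0, 0], "hand": 0.1}, {"offset": [-1, 0.1, 0.1], "angular": [0, 0, 0], "hand": 0.1}, {"offset": [0, 0, 0], "angular": [0, 0, 0], "hand": 0.1}]}}

```text
t: 10.05
position: [0.64, 0.0463, 0.0487]
ee_rot: [180.0, -0.0, -4.0]
wrist_force: [2.6, 1.3, -1.9]
opening: 0.0158
finger_force: 8.5
```

{"method": "apply_moves", "body": {"motion": [{"offset": [-1, 0.1, 0.1], "angular": [0, 0, 0], "hand": 0.1}, {"offset": [-1, 0.1, 0], "angular": [0, 0, 0], "hand": 0.1}, {"offset": [0, 0, 0], "angular": [0, 0, 0], "hand": 0.1}]}}

```text
t: 10.3
position: [0.638, 0.0465, 0.049]
ee_rot: [180.0, -0.0, -4.0]
wrist_force: [3.3, 0.2, 0.2]
opening: 0.0161
finger_force: 8.7
```

{"method": "apply_moves", "body": {"motion": [{"offset": [-1, 0.1, 0.1], "angular": [0, 0, 0], "hand": 0.1}, {"offset": [0, 0, 0], "angular": [0, 0, 0], "hand": 0.1}]}}

```text
t: 10.47
position: [0.637, 0.0466, 0.049]
ee_rot: [180.0, -0.0, -4.0]
wrist_force: [2.8, 0.9, 0.6]
opening: 0.0158
finger_force: 8.8
```

{"method": "apply_moves", "body": {"motion": [{"offset": [-1, 0.1, 0.1], "angular": [0, 0, 0], "hand": 0.1}, {"offset": [0, 0, 0], "angular": [0, 0, 0], "hand": 0.1}]}}

```text
t: 10.63
position: [0.6359, 0.0467, 0.0491]
ee_rot: [180.0, 0.0, -4.0]
wrist_force: [2.8, 1.3, -0.0]
opening: 0.016
finger_force: 8.7
```

{"method": "apply_moves", "body": {"motion": [{"offset": [-1, 0.1, 0], "angular": [0, 0, 0], "hand": 0.1}, {"offset": [0, 0, 0], "angular": [0, 0, 0], "hand": 0.1}]}}

```text
t: 10.8
position: [0.635, 0.0468, 0.049]
ee_rot: [-180.0, -0.0, -4.0]
wrist_force: [4.0, 0.3, 0.2]
opening: 0.016
finger_force: 8.5
```

{"method": "apply_moves", "body": {"motion": [{"offset": [-1, 0.1, 0], "angular": [0, 0, 0], "hand": 0.1}, {"offset": [0, 0, 0], "angular": [0, 0, 0], "hand": 0.1}]}}

```text
t: 10.97
position: [0.6346, 0.0468, 0.0493]
ee_rot: [-180.0, -0.1, -4.0]
wrist_force: [8.2, -0.1, -1.6]
opening: 0.016
finger_force: 8.0
```

{"method": "apply_moves", "body": {"motion": [{"offset": [-1, 0.1, 0], "angular": [0, 0, 0], "hand": 0.1}, {"offset": [0, 0, 0], "angular": [0, 0, 0], "hand": 0.1}]}}

```text
t: 11.13
position: [0.6339, 0.0469, 0.0494]
ee_rot: [-180.0, -0.1, -4.0]
wrist_force: [11.8, 0.4, -1.7]
opening: 0.0158
finger_force: 8.0
```

{"method": "apply_moves", "body": {"motion": [{"offset": [1.5, -0.1, 0], "angular": [0, 0, 0], "hand": 0.1}, {"offset": [0, 0, 1], "angular": [0, 0, 0], "hand": 0.1}, {"offset": [0, 0, 1], "angular": [0, 0, 0], "hand": 0.1}, {"offset": [0, 0, 0], "angular": [0, 0, 0], "hand": 0.1}]}}

```text
t: 11.47
position: [0.6342, 0.0469, 0.0509]
ee_rot: [180.0, 0.1, -4.0]
wrist_force: [-0.5, 0.7, -1.1]
opening: 0.0157
finger_force: 8.0
```

{"method": "apply_moves", "body": {"motion": [{"offset": [0, 0, 1], "angular": [0, 0, 0], "hand": 0.1}, {"offset": [0, 0, 0], "angular": [0, 0, 0], "hand": 0.1}]}}

```text
t: 11.63
position: [0.6343, 0.0469, 0.052]
ee_rot: [180.0, 0.0, -4.0]
wrist_force: [-1.3, 0.2, -1.5]
opening: 0.0161
finger_force: 8.0
```

{"method": "apply_moves", "body": {"motion": [{"offset": [0, 0, 1], "angular": [0, 0, 0], "hand": 0.1}, {"offset": [0, 0, 0], "angular": [0, 0, 0], "hand": 0.1}]}}

```text
t: 11.8
position: [0.6343, 0.0469, 0.0527]
ee_rot: [180.0, 0.0, -4.0]
wrist_force: [-0.7, 0.9, -4.1]
opening: 0.0162
finger_force: 8.0
```

```bash
python3 - <<'E'
from h import *
im=imaging.snapshot("side")[:,:,::-1];cv2.imwrite("pics/side5.png",im)
cv2.imwrite("pics/side5c.png",cv2.resize(im[150:195,250:310],None,fx=12,fy=12,interpolation=cv2.INTER_CUBIC))
E
```

```text
(no output)
```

View pics/side5c.png

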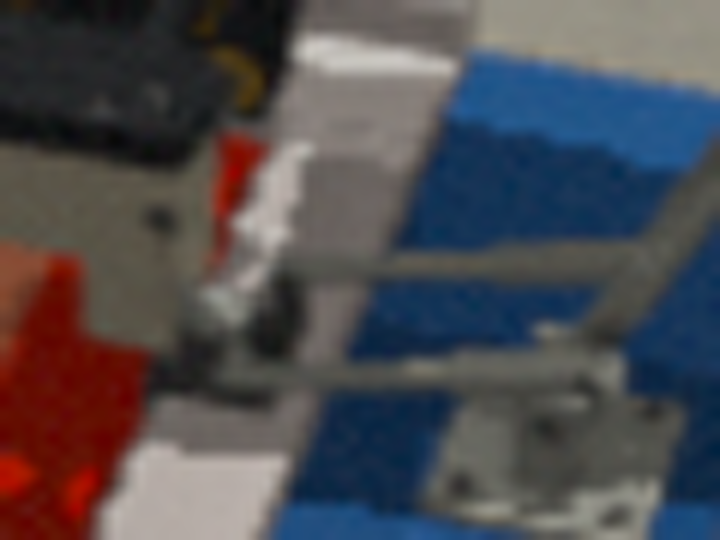

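The crossbar sits between foot and lip: it was stopped from below at 47.4 mm and from above at about 52.5 mm. The lever now leans back. I'll draw snug again and then release.

{"method": "apply_moves", "body": {"motion": [{"offset": [0, 0, -1.5], "angular": [0, 0, 0], "hand": 0.1}, {"offset": [-0.7, 0, 0], "angular": [0, 0, 0], "hand": 0.1}, {"offset": [-0.7, 0.1, 0], "angular": [0, 0, 0], "hand": 0.1}, {"offset": [0, 0, 0], "angular": [0, 0, 0], "hand": 0.1}]}}

```text
t: 12.18
position: [0.6339, 0.047, 0.052]
ee_rot: [-180.0, -0.1, -4.0]
wrist_force: [7.1, 1.2, -2.6]
opening: 0.0158
finger_force: 8.0
```

{"method": "apply_moves", "body": {"motion": [{"offset": [-0.6, 0, 0], "angular": [0, 0, 0], "hand": 0.1}, {"offset": [0, 0, 0], "angular": [0, 0, 0], "hand": 0.1}]}}

```text
t: 12.35
position: [0.6338, 0.047, 0.0522]
ee_rot: [-180.0, -0.2, -4.0]
wrist_force: [9.7, -0.7, -3.9]
opening: 0.0161
finger_force: 8.0
```

{"method": "apply_moves", "body": {"motion": [{"offset": [1, 0, -0.3], "angular": [0, 0, 0], "hand": 0.1}, {"offset": [0, 0, 0], "angular": [0, 0, 0], "hand": 0.2}, {"offset": [0, 0, 0], "angular": [0, 0, 0], "hand": 0.3}, {"offset": [0, 0, 0], "angular": [0, 0, 0], "hand": 0.4}, {"offset": [0, 0, 0], "angular": [0, 0, 0], "hand": 0.4}]}}

```text
t: 12.77
position: [0.6335, 0.047, 0.0512]
ee_rot: [180.0, 0.0, -4.0]
wrist_force: [-0.5, 0.2, -0.2]
opening: 0.0338
finger_force: 0.0
```

{"method": "apply_moves", "body": {"motion": [{"offset": [0, 0, 10], "angular": [0, 0, 0], "hand": 0.4}, {"offset": [0, 0, 20], "angular": [0, 0, 0], "hand": 0.4}, {"offset": [0, 0, 30], "angular": [0, 0, 0], "hand": 0.4}, {"offset": [0, 0, 38], "angular": [0, 0, 0], "hand": 0.3}, {"offset": [-20, 2, 0], "angular": [0, 0, 0], "hand": 0}, {"offset": [-30, 2, 0], "angular": [0, 0, 0], "hand": 0}, {"offset": [-30, 1, 0], "angular": [0, 0, 0], "hand": 0}, {"offset": [-12, 1, 0], "angular": [0, 0, 0], "hand": 0}, {"offset": [0, 0, -10], "angular": [0, 0, 0], "hand": 0}, {"offset": [0, 0, -10], "angular": [0, 0, 0], "hand": 0}, {"offset": [0, 0, 0], "angular": [0, 0, 0], "hand": 0}]}}

```text
t: 13.68
position: [0.5414, 0.0529, 0.1271]
ee_rot: [180.0, 0.1, -4.0]
wrist_force: [-0.6, 0.5, -0.2]
opening: 0.0004
finger_force: 0.0
```

{"method": "apply_moves", "body": {"motion": [{"offset": [-7, 0.5, -0.5], "angular": [0, 0, 0], "hand": 0}, {"offset": [-7, 0.5, -0.5], "angular": [0, 0, 0], "hand": 0}, {"offset": [-7, 0.5, -1], "angular": [0, 0, 0], "hand": 0}, {"offset": [0, 0, 0], "angular": [0, 0, 0], "hand": 0}]}}

```text
t: 14.02
position: [0.5196, 0.0546, 0.1272]
ee_rot: [-180.0, 0.0, -4.0]
wrist_force: [0.1, -0.2, -0.2]
opening: 0.0006
finger_force: 0.0
```

{"method": "apply_moves", "body": {"motion": [{"offset": [-3.5, 0.3, -1.5], "angular": [0, 0, 0], "hand": 0}, {"offset": [-3.5, 0.2, -1.5], "angular": [0, 0, 0], "hand": 0}, {"offset": [0, 0, 0], "angular": [0, 0, 0], "hand": 0}]}}

```text
t: 14.27
position: [0.5132, 0.0551, 0.1242]
ee_rot: [-180.0, -0.0, -4.0]
wrist_force: [-0.4, -0.3, 0.5]
opening: 0.0004
finger_force: 0.2
```

{"method": "apply_moves", "body": {"motion": [{"offset": [-3.5, 0.3, -1.5], "angular": [0, 0, 0], "hand": 0}, {"offset": [-3.5, 0.2, -1.5], "angular": [0, 0, 0], "hand": 0}, {"offset": [0, 0, 0], "angular": [0, 0, 0], "hand": 0}]}}

```text
t: 14.52
position: [0.5061, 0.0555, 0.1209]
ee_rot: [-180.0, 0.0, -4.0]
wrist_force: [0.1, 0.1, -0.6]
opening: 0.0006
finger_force: 0.3
```

{"method": "apply_moves", "body": {"motion": [{"offset": [-4, 0.3, -3], "angular": [0, 0, 0], "hand": 0}, {"offset": [-4, 0.3, -3], "angular": [0, 0, 0], "hand": 0}, {"offset": [0, 0, 0], "angular": [0, 0, 0], "hand": 0}]}}

```text
t: 14.77
position: [0.4978, 0.0562, 0.1146]
ee_rot: [180.0, 0.0, -4.0]
wrist_force: [0.1, 0.5, 1.7]
opening: 0.0006
finger_force: 0.4
```

{"method": "apply_moves", "body": {"motion": [{"offset": [-4, 0.3, -4], "angular": [0, 0, 0], "hand": 0}, {"offset": [-3, 0.2, -3], "angular": [0, 0, 0], "hand": 0}, {"offset": [0, 0, 0], "angular": [0, 0, 0], "hand": 0}]}}

```text
t: 15.02
position: [0.4908, 0.0566, 0.1075]
ee_rot: [180.0, 0.1, -4.0]
wrist_force: [-0.3, 0.5, -0.7]
opening: 0.0003
finger_force: 0.4
```

{"method": "apply_moves", "body": {"motion": [{"offset": [-3, 0.2, -4], "angular": [0, 0, 0], "hand": 0}, {"offset": [-3, 0.2, -4], "angular": [0, 0, 0], "hand": 0}, {"offset": [0, 0, 0], "angular": [0, 0, 0], "hand": 0}]}}

```text
t: 15.27
position: [0.4848, 0.057, 0.0993]
ee_rot: [180.0, 0.1, -4.0]
wrist_force: [-1.6, 0.7, 0.6]
opening: 0.0008
finger_force: 0.5
```

{"method": "apply_moves", "body": {"motion": [{"offset": [-2, 0.2, -4], "angular": [0, 0, 0], "hand": 0}, {"offset": [-2, 0.1, -4], "angular": [0, 0, 0], "hand": 0}, {"offset": [0, 0, 0], "angular": [0, 0, 0], "hand": 0}]}}

```text
t: 15.52
position: [0.481, 0.0573, 0.0913]
ee_rot: [180.0, 0.1, -4.0]
wrist_force: [0.2, 0.2, 1.1]
opening: 0.0006
finger_force: 0.4
```

```bash
python3 - <<'E'
from h import *
s=imaging.snapshot("side")[:,:,::-1];t=imaging.snapshot("top")[:,:,::-1]
cv2.imwrite("pics/side6.png",s);cv2.imwrite("pics/top6.png",t)
a=cv2.resize(s[140:198,250:315],(455,406),interpolation=cv2.INTER_CUBIC);b=cv2.resize(t[168:238,270:319],(343,490),interpolation=cv2.INTER_CUBIC)
c=np.zeros((490,798,3),np.uint8);c[:406,:455]=a;c[:,455:]=b;cv2.imwrite("pics/c6.png",c)
E
```

```text
(no output)
```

View pics/c6.png

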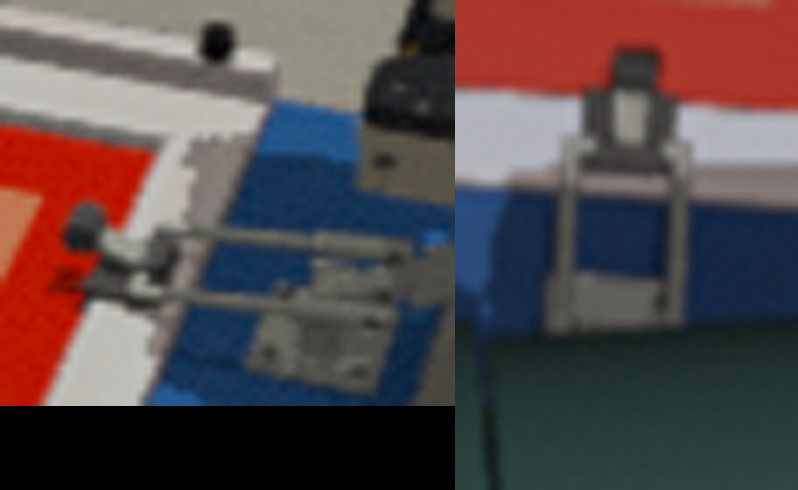

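The loop is hooked: the crossbar is hidden under the keeper's lip at top px (286–303,190) and the tab sits beyond it at (296,178). The lever is following the finger down, so I'll continue the arc gently.

{"method": "apply_moves", "body": {"motion": [{"offset": [-1.5, 0.1, -3.5], "angular": [0, 0, 0], "hand": 0}, {"offset": [-1.5, 0.1, -3.5], "angular": [0, 0, 0], "hand": 0}, {"offset": [0, 0, 0], "angular": [0, 0, 0], "hand": 0}]}}

```text
t: 15.87
position: [0.4781, 0.0575, 0.0844]
ee_rot: [180.0, 0.0, -4.0]
wrist_force: [-0.8, 0.2, -0.0]
opening: 0.0003
finger_force: 0.4
```

{"method": "apply_moves", "body": {"motion": [{"offset": [-1.5, 0.1, -3.5], "angular": [0, 0, 0], "hand": 0}, {"offset": [-1, 0.1, -3.5], "angular": [0, 0, 0], "hand": 0}, {"offset": [0, 0, 0], "angular": [0, 0, 0], "hand": 0}]}}

```text
t: 16.12
position: [0.4756, 0.0577, 0.0774]
ee_rot: [180.0, 0.1, -4.0]
wrist_force: [0.3, -0.4, 0.6]
opening: 0.0003
finger_force: 0.2
```

{"method": "apply_moves", "body": {"motion": [{"offset": [-1, 0.1, -3.5], "angular": [0, 0, 0], "hand": 0}, {"offset": [-0.5, 0, -3.5], "angular": [0, 0, 0], "hand": 0}, {"offset": [0, 0, 0], "angular": [0, 0, 0], "hand": 0}]}}

```text
t: 16.37
position: [0.4742, 0.0578, 0.0704]
ee_rot: [180.0, 0.0, -4.0]
wrist_force: [-1.2, -0.2, 0.1]
opening: 0.0003
finger_force: 0.0
```

{"method": "apply_moves", "body": {"motion": [{"offset": [0, 0, -2], "angular": [0, 0, 0], "hand": 0}, {"offset": [0, 0, -2], "angular": [0, 0, 0], "hand": 0}, {"offset": [0, 0, 0], "angular": [0, 0, 0], "hand": 0}]}}

```text
t: 16.62
position: [0.4744, 0.0578, 0.0668]
ee_rot: [180.0, 0.0, -4.0]
wrist_force: [0.2, 0.1, -0.2]
opening: 0.0005
finger_force: 0.1
```

{"method": "apply_moves", "body": {"motion": [{"offset": [0, 0, -2], "angular": [0, 0, 0], "hand": 0}, {"offset": [0, 0, -2], "angular": [0, 0, 0], "hand": 0}, {"offset": [0, 0, 0], "angular": [0, 0, 0], "hand": 0}]}}

```text
t: 16.87
position: [0.4745, 0.0578, 0.0628]
ee_rot: [180.0, 0.0, -4.0]
wrist_force: [-0.5, 0.1, 0.5]
opening: 0.0006
finger_force: 0.0
```

{"method": "apply_moves", "body": {"motion": [{"offset": [0, 0, -2], "angular": [0, 0, 0], "hand": 0}, {"offset": [0, 0, -2], "angular": [0, 0, 0], "hand": 0}, {"offset": [0, 0, 0], "angular": [0, 0, 0], "hand": 0}]}}

```text
t: 17.12
position: [0.4745, 0.0578, 0.0588]
ee_rot: [180.0, 0.0, -4.0]
wrist_force: [-0.7, 0.2, 0.5]
opening: 0.0004
finger_force: 0.0
```

{"method": "apply_moves", "body": {"motion": [{"offset": [0, 0, -1.5], "angular": [0, 0, 0], "hand": 0}, {"offset": [0, 0, -1.5], "angular": [0, 0, 0], "hand": 0}, {"offset": [0, 0, 0], "angular": [0, 0, 0], "hand": 0}]}}

```text
t: 17.37
position: [0.4745, 0.0578, 0.0559]
ee_rot: [180.0, 0.0, -4.0]
wrist_force: [0.1, -0.3, -0.6]
opening: 0.0005
finger_force: 0.0
```

{"method": "apply_moves", "body": {"motion": [{"offset": [0, 0, -1.5], "angular": [0, 0, 0], "hand": 0}, {"offset": [0, 0, -1.5], "angular": [0, 0, 0], "hand": 0}, {"offset": [0, 0, 0], "angular": [0, 0, 0], "hand": 0}]}}

```text
t: 17.62
position: [0.4745, 0.0578, 0.0529]
ee_rot: [180.0, 0.0, -4.0]
wrist_force: [0.3, 0.1, 0.1]
opening: 0.0008
finger_force: 0.0
```

{"method": "apply_moves", "body": {"motion": [{"offset": [0, 0, -1.5], "angular": [0, 0, 0], "hand": 0}, {"offset": [0, 0, 0], "angular": [0, 0, 0], "hand": 0}]}}

```text
t: 17.78
position: [0.4745, 0.0578, 0.0515]
ee_rot: [180.0, 0.0, -4.0]
wrist_force: [-0.2, 1.1, 0.3]
opening: 0.0003
finger_force: 0.0
```

{"method": "apply_moves", "body": {"motion": [{"offset": [0, 0, 10], "angular": [0, 0, 0], "hand": 0}, {"offset": [0, 0, 30], "angular": [0, 0, 0], "hand": 0}, {"offset": [0, 0, 40], "angular": [0, 0, 0], "hand": 0}, {"offset": [0, -40, 0], "angular": [0, 0, 0], "hand": 0}, {"offset": [0, -40, 0], "angular": [0, 0, 0], "hand": 0}, {"offset": [0, -40, 0], "angular": [0, 0, 0], "hand": 0}, {"offset": [0, -40, 0], "angular": [0, 0, 0], "hand": 0}, {"offset": [0, -40, 0], "angular": [0, 0, 0], "hand": 0}, {"offset": [0, -40, 0], "angular": [0, 0, 0], "hand": 0}, {"offset": [0, -40, 0], "angular": [0, 0, 0], "hand": 0}, {"offset": [0, 0, 0], "angular": [0, 0, 0], "hand": 0}]}}

```text
t: 18.7
position: [0.4741, -0.2275, 0.1326]
ee_rot: [179.9, -0.0, -4.2]
wrist_force: [1.2, 1.3, -0.6]
opening: 0.0007
finger_force: 0.0
```

```bash
python3 - <<'E'
from h import *
for n in("side","top"):
    im=imaging.snapshot(n)[:,:,::-1];cv2.imwrite(f"pics/{n}7.png",im)
    a=cv2.imread(f"pics/{n}0.png")
    d=cv2.absdiff(im,a).max(2)
    r=(slice(140,200),slice(255,330)) if n=="side" else (slice(165,262),slice(275,315))
    m=(d[r]>35).astype(np.uint8)
    k,l,st,c=cv2.connectedComponentsWithStats(m)
    for i in range(1,k):
        if st[i,4]>8:print(n,"changed",st[i][:4]+[r[1].start,r[0].start,0,0],st[i,4])
im=cv2.imread("pics/top7.png");hsv=cv2.cvtColor(im,cv2.COLOR_BGR2HSV)
b=cv2.inRange(hsv,(100,100,30),(125,255,255))
for v in range(196,240,2):print(v,"".join("#" if x else "." for x in b[v,270:325]))
E
```

```text
side changed [299 140  31  13] 236
side changed [261 149  24  14] 81
side changed [286 157  44  43] 421
side changed [268 160  13  12] 36
side changed [259 168  13   9] 72
side changed [275 170  17   6] 46
side changed [255 176   7   6] 23
side changed [267 179   6   4] 16
side changed [277 182  12   5] 29
side changed [292 185   7   4] 18
side changed [282 188   6   4] 9
side changed [293 191   7   3] 13
top changed [295 171   7  10] 40
top changed [292 175   2   6] 11
top changed [289 182   6   5] 15
top changed [298 182   9  14] 48
top changed [284 196   2   8] 13
top changed [300 197   5  19] 61
top changed [287 204   2   8] 11
top changed [287 213  15   9] 97
top changed [282 223  20  31] 356
196 ##############....######...............................
198 ##############....############....################.....
200 ##############....############....#####################
202 ##############....############...######################
204 ##############...#############...######################
206 ##############....############...######################
208 ############.................
[... 226 characters left out ...]
..................######################
218 ############.....................######################
220 ############.....................######################
222 ############.....................######################
224 ############.....................######################
226 ############....................#######################
228 ############....##........#.....#######################
230 ##################.......####...#######################
232 ............................###########################
234 .............................................##########
236 .......................................................
238 .......................................................
```

```bash
python3 - <<'E'
from h import *
np.set_printoptions(precision=1,suppress=True)
e=np.array([.9975,-.0709,0]);n=np.array([.0709,.9975,0]);z=np.array([0,0,1.])
h=np.array([.536,.0525,.032])
def P(th,r,w,f): 
    u=-e*np.cos(th)+z*np.sin(th);nn=e*np.sin(th)+z*np.cos(th);return h+u*r+nn*f+n*w
for th in(-.19,0,.15,.3,.45,.6,.8):
    print(th,"top tip",proj("top",P(th,.096,0,.003)),"side tip: near-top",proj("side",P(th,.096,.017,.003)),"far-top",proj("side",P(th,.096,-.017,.003)),"near-bot",proj("side",P(th,.096,.017,-.003)))
im=cv2.imread("pics/side7.png");a=cv2.imread("pics/side0.png")
g=cv2.cvtColor(im,cv2.COLOR_BGR2GRAY)
for v in range(168,214,2):print(v," ".join("%3d"%x for x in g[v,296:352:2]))
E
```

```text
-0.19 top tip [290.2 255.7] side tip: near-top [330.8 197.2] far-top [332.9 189. ] near-bot [330.1 198.7]
0 top tip [290.6 256.5] side tip: near-top [332.  192.1] far-top [334.1 183.9] near-bot [331.7 193.8]
0.15 top tip [291.  256.2] side tip: near-top [332.  187.8] far-top [334.2 179.7] near-bot [332.1 189.6]
0.3 top tip [291.4 255. ] side tip: near-top [331.2 183.5] far-top [333.4 175.4] near-bot [331.7 185.3]
0.45 top tip [291.9 252.9] side tip: near-top [329.6 179.1] far-top [331.8 171. ] near-bot [330.4 180.9]
0.6 top tip [292.4 249.9] side tip: near-top [327.1 174.8] far-top [329.4 166.8] near-bot [328.2 176.6]
0.8 top tip [293.2 244.5] side tip: near-top [322.6 169.5] far-top [325.1 161.6] near-bot [324.2 171.1]
168  69  66  68  70  66  71  69  71  71  71  70  92 131 132 128 130 132 132 132 132 133 133 133 134 119 119 118 117
170  66  72  70  70  72  68  69  68  70  71  73 116 132 131 133 130 132 132 131 134 131 131 134 136 135 135 130 119
172  70  69  70  70  69  70  69  72  72  71  71 131 134 134 132 130 129 131 137 134 135 135 134 138 138 135 133 135
174  64  68  65  70  7
[... 1597 characters left out ...]
 137
202  68  72  71  70  71  67 128 131 133 133 134 133 134 133 133 129 116 120 135 137 134 137 137 137 134 136 137 136
204  71  72  69  71  71  82 131 131 132 133 133 135 135 134 133 134 136 137 137 135 137 136 135 135 137 133 135 136
206  71  71  72  67  69  90 135 133 131 134 134 134 135 134 134 132 132 133 135 133 137 134 133 133 134 134 132 131
208  73  68  72  71  71 128 132 130 133 134 133 136 132 132 137 133 137 134 134 134 132 132 135 137 133 133 131 134
210  68  73  68  70  83 134 134 132 133 129 132 132 133 130 134 134 134 132 136 130 132 136 136 137 132 136 132 135
212  69  71  70  71  91 135 133 130 133 130 134 132 136 133 131 132 132 133 136 134 134 135 135 135 131 133 135 133
```

```bash
python3 - <<'E'
from h import *
np.set_printoptions(precision=4,suppress=True)
for k in(6,7):
  res=[]
  for n,r in(("side",(slice(160,190),slice(254,285))),("top",(slice(170,196),slice(284,308)))):
    im=cv2.imread(f"pics/{n}{k}.png");hsv=cv2.cvtColor(im,cv2.COLOR_BGR2HSV)
    g=im.max(2)[r]; print(k,n,"cols",r[1].start,"rows",r[0].start)
    for i,row in enumerate(g):
        print(r[0].start+i," ".join("%3d"%x for x in row))
E
```

```text
6 side cols 254 rows 160
160 187 188 189 188 185 184 183 183 177 162 143 113 113 113 110 110 108 104 114 147 186 190 182 139 125 132 120 135 141 133 131
161 187 187 188 187 188 188 189 189 187 186 184 182 183 182 178 169 154 124 130 169 190 190 177 134 124 126 131 135 126 130 118
162 186 187 186 187 187 187 187 188 188 188 189 190 188 188 188 187 184 180 175 188 191 181 142 127 128 128 130 132 130 131 118
163 187 186 188 185 186 187 184 186 187 187 187 187 187 187 187 189 187 185 184 191 190 180 140 131 128 128 129 133 133 126 104
164 187 188 186 187 186 187 186 186 187 186 185 186 188 187 187 186 183 179 188 190 190 189 186 174 134 129 130 131 132 120  79
165 188 186 187 186 187 186 187 188 187 186 187 187 187 187 187 186 185 185 189 190 190 191 190 178 135 129 130 132 127 104  76
166 186 188 186 187 186 188 186 186 187 186 187 187 188 187 186 186 187 190 192 190 191 191 180 144 128 129 133 134 125  89  74
167 189 187 187 186 186 187 187 187 187 188 188 188 187 186 187 183 179 189 190 189 189 189 180 134 126 131 132 131 119  80  72
168 193 191 186 186 187 187 186 177 157 173 186 188
[... 11177 characters left out ...]

189 175 144 146 133 121 113  79  71  75  72  70  72  78  70  69  93 133 144 143 139 176 187 186 185
190 175 143 143 113  81  71  64  67  70  65  64  68  69  70  72  82 112 133 146 138 177 187 185 184
191 177 145 143 105  77  68  69  71  66  63  64  62  63  63  61  58  75 108 143 138 177 188 186 185
192 176 143 147 120 121 126 124 120 108 104 101  92  89  87  83  82  88 112 144 136 177 188 186 185
193 171 144 149 135 163 175 174 172 168 166 166 162 160 155 159 156 142 127 147 138 177 188 186 185
194 145 137 149 132 167 181 180 180 179 180 181 180 180 179 183 181 166 137 146 136 179 191 188 187
195 110 122 141 104 126 135 134 133 135 137 139 140 146 152 158 160 155 137 142 129 169 181 180 180
```

{"method": "apply_moves", "body": {"motion": [{"offset": [-2, 40, 0], "angular": [0, 0, 0], "hand": 0}, {"offset": [-2, 40, 0], "angular": [0, 0, 0], "hand": 0}, {"offset": [-2, 40, 0], "angular": [0, 0, 0], "hand": 0}, {"offset": [-2, 40, 0], "angular": [0, 0, 0], "hand": 0}, {"offset": [-1, 40, 0], "angular": [0, 0, 0], "hand": 0}, {"offset": [0, 40, 0], "angular": [0, 0, 0], "hand": 0}, {"offset": [0, 40, 0], "angular": [0, 0, 0], "hand": 0}, {"offset": [0, 6, 0], "angular": [0, 0, 0], "hand": 0}, {"offset": [0, 0, -30], "angular": [0, 0, 0], "hand": 0}, {"offset": [0, 0, -30], "angular": [0, 0, 0], "hand": 0}, {"offset": [0, 0, -15], "angular": [0, 0, 0], "hand": 0}, {"offset": [0, 0, -5], "angular": [0, 0, 0], "hand": 0}, {"offset": [0, 0, 0], "angular": [0, 0, 0], "hand": 0}]}}

```text
t: 19.88
position: [0.4648, 0.0644, 0.0512]
ee_rot: [180.0, 0.1, -4.0]
wrist_force: [0.6, -0.1, 0.4]
opening: 0.0006
finger_force: 0.0
```

{"method": "apply_moves", "body": {"motion": [{"offset": [0, 0, -1], "angular": [0, 0, 0], "hand": 0}, {"offset": [0, 0, -1], "angular": [0, 0, 0], "hand": 0}, {"offset": [0, 0, 0], "angular": [0, 0, 0], "hand": 0}]}}

```text
t: 20.13
position: [0.4661, 0.0639, 0.0509]
ee_rot: [-180.0, -0.1, -4.0]
wrist_force: [0.7, -0.6, -0.2]
opening: 0.0004
finger_force: 0.0
```

{"method": "apply_moves", "body": {"motion": [{"offset": [0, 0, -1], "angular": [0, 0, 0], "hand": 0}, {"offset": [0, 0, -1], "angular": [0, 0, 0], "hand": 0}, {"offset": [0, 0, 0], "angular": [0, 0, 0], "hand": 0}]}}

```text
t: 20.38
position: [0.4656, 0.0638, 0.0478]
ee_rot: [-180.0, -0.0, -4.0]
wrist_force: [-0.3, 0.4, -0.2]
opening: 0.0005
finger_force: 0.0
```

{"method": "apply_moves", "body": {"motion": [{"offset": [0, -3, 0], "angular": [0, 0, 0], "hand": 0}, {"offset": [0, -3, 0], "angular": [0, 0, 0], "hand": 0}, {"offset": [0, 0, -0.7], "angular": [0, 0, 0], "hand": 0}, {"offset": [0, 0, -0.7], "angular": [0, 0, 0], "hand": 0}, {"offset": [0, 0, 0], "angular": [0, 0, 0], "hand": 0}]}}

```text
t: 20.8
position: [0.4655, 0.0577, 0.0462]
ee_rot: [180.0, 0.0, -4.0]
wrist_force: [-0.6, -0.4, 0.2]
opening: 0.0002
finger_force: 0.0
```

{"method": "apply_moves", "body": {"motion": [{"offset": [0, 0, -0.7], "angular": [0, 0, 0], "hand": 0}, {"offset": [0, 0, 0], "angular": [0, 0, 0], "hand": 0}]}}

```text
t: 20.97
position: [0.4656, 0.0579, 0.0455]
ee_rot: [-180.0, 0.0, -4.0]
wrist_force: [0.1, 0.0, 0.1]
opening: 0.0008
finger_force: 0.0
```

{"method": "apply_moves", "body": {"motion": [{"offset": [0, 0, -0.7], "angular": [0, 0, 0], "hand": 0}, {"offset": [0, 0, 0], "angular": [0, 0, 0], "hand": 0}]}}

```text
t: 21.13
position: [0.4656, 0.0578, 0.0449]
ee_rot: [180.0, -0.0, -4.0]
wrist_force: [0.4, 0.1, -0.6]
opening: 0.0004
finger_force: 0.1
```

{"method": "apply_moves", "body": {"motion": [{"offset": [0, 0, -0.6], "angular": [0, 0, 0], "hand": 0}, {"offset": [0, 0, 0], "angular": [0, 0, 0], "hand": 0}]}}

```text
t: 21.3
position: [0.4657, 0.0579, 0.0445]
ee_rot: [-180.0, -0.0, -4.0]
wrist_force: [-1.3, -0.9, 3.5]
opening: 0.0005
finger_force: 1.6
```

{"method": "apply_moves", "body": {"motion": [{"offset": [0, 0, -0.6], "angular": [0, 0, 0], "hand": 0}, {"offset": [0, 0, 0], "angular": [0, 0, 0], "hand": 0}]}}

```text
t: 21.47
position: [0.4658, 0.0579, 0.0442]
ee_rot: [-180.0, -0.0, -4.0]
wrist_force: [-3.4, -0.6, 8.0]
opening: 0.0005
finger_force: 4.3
```

The paddle is firm at 22.3 mm, which is where it should be at the −0.19 stop. I'll retreat and check.

{"method": "apply_moves", "body": {"motion": [{"offset": [0, 0, 5], "angular": [0, 0, 0], "hand": 0}, {"offset": [0, 0, 25], "angular": [0, 0, 0], "hand": 0}, {"offset": [0, 0, 40], "angular": [0, 0, 0], "hand": 0}, {"offset": [0, 0, 40], "angular": [0, 0, 0], "hand": 0}, {"offset": [0, -40, 0], "angular": [0, 0, 0], "hand": 0}, {"offset": [0, -40, 0], "angular": [0, 0, 0], "hand": 0}, {"offset": [0, -40, 0], "angular": [0, 0, 0], "hand": 0}, {"offset": [0, -40, 0], "angular": [0, 0, 0], "hand": 0}, {"offset": [0, -40, 0], "angular": [0, 0, 0], "hand": 0}, {"offset": [0, -40, 0], "angular": [0, 0, 0], "hand": 0}, {"offset": [0, -40, 0], "angular": [0, 0, 0], "hand": 0}, {"offset": [0, 0, 0], "angular": [0, 0, 0], "hand": 0}, {"offset": [0, 0, 0], "angular": [0, 0, 0], "hand": 0}]}}

```text
t: 22.55
position: [0.4652, -0.2238, 0.1535]
ee_rot: [-180.0, 0.0, -4.2]
wrist_force: [-0.7, 0.4, -0.1]
opening: 0.0007
finger_force: 0.0
```

```bash
python3 - <<'E'
from h import *
for n,r in(("side",(slice(165,200),slice(258,336))),("top",(slice(172,256),slice(280,306)))):
    im=imaging.snapshot(n)[:,:,::-1];a=cv2.imread(f"pics/{n}7.png")
    d=cv2.absdiff(im,a).max(2)[r];print(n,"latch px changed:",(d>40).sum(),"of",d.size)
    if n=="top":
        b=cv2.imread("pics/top0.png");dd=cv2.absdiff(im,b).max(2)
        for q,(v,u) in dict(jar=((190,230),(170,212)),knife=((112,226),(126,175)),squeegee=((140,222),(385,415))).items():print(q,(dd[v[0]:v[1],u[0]:u[1]]>40).sum())
E
```

```text
side latch px changed: 70 of 2730
top latch px changed: 0 of 2184
jar 0
knife 0
squeegee 532
```

{"method": "apply_moves", "body": {"motion": [{"offset": [0, 0, 30], "angular": [0, 0, 0], "hand": 0}, {"offset": [-20, -35, 0], "angular": [0, 0, 0], "hand": 0}, {"offset": [-20, -35, 0], "angular": [0, 0, 0], "hand": 0}, {"offset": [-20, -35, 0], "angular": [0, 0, 0], "hand": 0}, {"offset": [-20, -35, 0], "angular": [0, 0, 0], "hand": 0}, {"offset": [-20, -35, 0], "angular": [0, 0, 0], "hand": 0}, {"offset": [-20, -35, 0], "angular": [0, 0, 0], "hand": 0}, {"offset": [-20, -35, 0], "angular": [0, 0, 0], "hand": 0}, {"offset": [0, 0, 0], "angular": [0, 0, 0], "hand": 0}]}}

```text
t: 23.4
position: [0.3234, -0.4702, 0.1836]
ee_rot: [179.9, 0.0, -4.1]
wrist_force: [0.5, 0.1, 0.3]
opening: 0.0008
finger_force: 0.0
```

```bash
python3 - <<'E'
from h import *
from cell import job
m=[]
for n,(v,u) in (("top",((140,222),(385,415))),("side",((105,140),(250,315)))):
    im=imaging.snapshot(n)[:,:,::-1];b=cv2.imread(f"pics/{n}0.png")
    c=[cv2.inRange(cv2.cvtColor(x,cv2.COLOR_BGR2HSV),(5,70,50),(25,255,255))[v[0]:v[1],u[0]:u[1]] for x in(im,b)]
    print(n,[cv2.boundingRect(cv2.findNonZero(x)) for x in c],[int((x>0).sum()) for x in c])
print(ctrl.get_obs()["wrist_force"])
print(job.finish_job())
E
```

```text
top [(4, 6, 24, 71), (4, 6, 24, 71)] [1300, 1300]
side [(6, 4, 55, 29), (6, 4, 55, 29)] [1276, 1275]
[0.94621524 0.57196898 0.41499353]
the job is handed in; nothing more can be done
None
```

The latch is closed and the job is handed in: the crossbar was drawn snug under the keeper's lip before release, the lever went over centre and rests on its stop by itself, and the jar, squeegee and knife did not move; I did not feel the expected press force (up to about 8 N) or the snap itself, and no verdict came back.

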